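Tidy the test adapters, then thread the long probe out of its well

ROBOT

A 7-joint arm with a two-finger parallel gripper is mounted at the origin on the work surface. World frame = base frame: x ahead of the robot, y to its left, z up, the work surface at z = 0. Lengths are in m, angles in rad, forces in N, time in s.
With the tool pointing down it reaches from about 0.425 to 0.925 m from the base axis. Payload 6.8 kg.
Tool frame: the origin (TCP) lies on the centre line of the jaws, within the pads' length; the fingertips stand 25 mm ahead of it and the grasp point (between the pads) lies 6 mm ahead of it; x points along the fingers, z is the direction in which the jaws open and shut, and the axes are right-handed (so a half turn about x gives the same grasp; the last joint's range is limited). The gripper opens to 85 mm and grips with 20 to 120 N. Pads are 22 mm wide; open, the fingers measure 114 mm over their backs; the gripper's body (76 mm by 85 mm) begins 54 mm behind the grasp point. The pads swing forward as they close: fully open they stand 13 mm farther back than shut.
Start: joints at [1.099, 0.477, 0.022, 1.555, -0.011, 1.109, -0.083], TCP at [0.24, -0.631, 0.256] pointing down, gripper open.
Joint ranges: [-2.96, 2.96], [-0.34, 2.1], [-1.41, 1.46], [0.24, 2.44], [-1.37, 4.51], [0.17, 1.92], [-2.96, 2.96]. Speed limits (rad/s): [2.39, 2.39, 3.14, 3.14, 3.14, 3.14, 3.14].

INTERFACE

Orientations are given as a unit quaternion [x, y, z, w].
In Python, from plant import arm, grab_frame gives the robot as it stands.
- The arm moves only by the shell command python3 -m handwheel 'ROWS' [FORCE]. ROWS is JSON, a list of rows, each a list of 3 entries, a list of its own where there are three numbers: the shift along the tool's x, y, z in cm, then the turn, a rotation vector about the tool's x, y, z in rad, then the opening in per cent of the stroke, from 0 (shut) to 100 (fully open). In form: [[[dx, dy, dz], [wx, wy, wz], gripper], ...]. A call has exactly 5 rows; each row shifts and turns the pose as measured when the row begins, along the tool's axes as they then stand; what a row does not reach is not made up. A row lasts 1/10 s, in which the tool goes at most 50 mm and 8.59 degrees, less where a joint would pass 70% of its speed; a pose out of reach is approached as far as the arm can. A call with a gripper value outside its range is refused whole. The fingers move at their own pace and stop on an object; FORCE is the grip in N (left out, the last holds). Time passes only in rows, so rows that do not move let the fingers close, or fill a call up. It gives the time, the measured TCP pose, the force and the opening at its end, in the units of the state.
- arm.sense(): the state, without advancing time (a new reading comes with each control period).
- grab_frame(name): name is "scene" or "top" or "wrist"; returns a dict with "img" (480x640x3 uint8, red, green, blue), "mtx" (3x3 intrinsics, pixels), "dist_coeffs" ([k1, k2, p1, p2, k3] as OpenCV has them; the pictures are not rectified), "world_from_camera" (4x4, takes a point from camera to world coordinates); the wrist camera has in their place "tool_from_camera" (4x4, takes a point from camera to tool coordinates, whose origin is the TCP and whose axes are the tool frame's). Camera axes: x right, y down, z forward; pixel columns grow to the right and rows downward; lengths in m; the calibration is good to about 2 mm. A picture is of the moment at which its call begins: read the wrist's pose just before it. There is no depth.
- arm.hand_in(): hands the job in, once; it reports no verdict.
The state is a dict: "clock": time; "q": joint angles; "joint_velocities": joint speeds; "effort": joint torques, N m; "tcp_pos": TCP position; "ee_rot": TCP orientation; "contact_force": force on the tool from outside, world axes, zero at the start; "wrist_torque": the same for the moment, N m; "finger_gap": finger opening in m.
Only numpy, scipy, OpenCV 4.12 (cv2) and the standard library are available. Lean on these libraries where they do the work, as an engineer would, in place of code of your own. Each camera call takes 0.05 s, during which the arm holds its last target. There are 200 camera calls.

TASK

Take the red and the blue adapter out of the well of the red tester case and stand them upright and centred on the two free yellow spots of the shelf, one on each, so that they make a neat row with the green and the white one. Then take the long yellow test probe out of the well: it is longer than the opening, so slide it along and tilt it to bring it out one end first. Finish while still holding the probe in the gripper, still and wholly clear of the case, a hand's width above its top panel; leave the green and the white adapter standing in their places.

Things in the scene. Friction and masses are not known exactly. Their poses are not given: they have to be found in the camera images.
- case: Red appliance-tester case, fixed, 364 mm (x) by 340 mm (y), top panel 120 mm above the table, outer walls 130 mm; origin at the centre of its underside, x along it away from the robot, z up. Right half (-y): accessory well; left half: closed instrument block with a screen. The lid stands open along the +y edge, up to 360 mm above the table.
- mouth (a point): Centre of the well's opening, level with the top panel; axes as the case's. The opening is 170 mm long in x, 130 mm wide in y. Beyond it in x, on both sides, the well runs on under a black lip 8 mm thick (white edge line), 85 to 172 mm from this point.
- well_floor (a point): Point on the well's black floor, 80 mm straight below the mouth. The well inside is 344 mm long in x (172 mm either way) and 130 mm wide in y. Two grey ribs across it, 10 mm thick, 64 mm either way in x, stand 35 mm above the floor and carry the probe.
- probe: Long test probe, 230 mm, 0.16 kg, loose, lying on the ribs along the well, both ends under the lips. Yellow handle, two black bands, 160 long, 18 wide (y), 22 mm high (z), in the middle; thin steel tip (12 mm across) at +x, round black stub (16 mm) at -x. Origin at the middle of its underside, x towards the tip, z up; balanced about its middle.
- probe_mid (a point): Middle of the probe's handle, on its centre line, 11 mm above its underside.
- probe_tip (a point): Steel end of the probe, on its centre line, 115 mm from its middle.
- probe_tail (a point): Black end of the probe, on its centre line, 115 mm from its middle.
- red_adapter: Red test adapter: 38 mm diameter, 75 mm tall solid cylinder, 0.12 kg, with a black band near its foot and a black top with brass contacts; origin at the centre of its underside, z up. It stands on the well floor beside the probe, about 36 mm to one side of the well's centre line, its top 5 mm below the top panel; the blue one stands on the other side (which is which varies).
- blue_adapter: Blue test adapter: 38 mm diameter, 75 mm tall solid cylinder, 0.12 kg, with a black band near its foot and a black top with brass contacts; origin at the centre of its underside, z up. It stands on the well floor beside the probe, on the other side from the red one.
- green_adapter: Green test adapter, already in its place on the shelf: 38 mm diameter, 75 mm tall solid cylinder, 0.12 kg, with a black band near its foot and a black top with brass contacts; origin at the centre of its underside, z up. 
- white_adapter: White test adapter, already in its place on the shelf: 38 mm diameter, 75 mm tall solid cylinder, 0.12 kg, with a black band near its foot and a black top with brass contacts; origin at the centre of its underside, z up. 
- shelf: Low dark steel shelf, fixed, 120 mm (x) by 290 mm (y), its board 100 mm above the table, a 12 mm lip along its far (+x) edge; origin at the centre of its footprint on the table, y along the row, z up. Four places 65 mm apart on its middle line: two taken by the green and the white adapter, two free with yellow spots, in any order.
- spot_a: Yellow painted disc, 42 mm across and flat (1 mm, nothing to bump into), marking a free place in the row on the shelf board; origin at its centre on the board's surface.
- spot_b: Yellow painted disc, 42 mm across and flat (1 mm, nothing to bump into), marking a free place in the row on the shelf board; origin at its centre on the board's surface.
Mind the look-alikes: they are no part of the job. Several things have the shape of the red_adapter; the one meant has the colours described above. Of the things that look like the blue_adapter, the larger one is meant.

How it is judged:
By the outcome, as a careful person would: the job done as asked, in the order asked, and still so for the second after the job is handed in, while the arm keeps its last pose, push and grip.
It also fails if it takes over 70 s, if anything falls off the work surface, if the arm or the gripper's body presses on something with over 40 N, if the wrist force passes 120 N, or if a joint passes its speed limit or range.

## Working session

There is one attempt and no reset: what is moved stays moved. The work goes in short steps, Python scripts to look and compute and a shell command to move; the robot and the scene stay as the last step left them, time stands still between calls to the robot, and variables do not carry over. Pictures are saved under pics/ and viewed, about 8 in all and at most 12, crops included, and the job is handed in when it is done.

```bash
mkdir -p pics
python3 - <<'E'
from plant import arm, grab_frame
import cv2,pickle
s=arm.sense(); print(s['clock'],s['tcp_pos'],s['ee_rot'],s['finger_gap'])
for n in ['top','scene']:
    f=grab_frame(n); pickle.dump(f,open(f'pics/{n}0.pkl','wb')); cv2.imwrite(f'pics/{n}0.png',cv2.cvtColor(f['img'],cv2.COLOR_RGB2BGR))
    print(n,f['world_from_camera'].round(3).tolist(),f['mtx'].round(1).tolist(),f['dist_coeffs'])
E
```

```text
0.0 [ 0.23995566 -0.63034841  0.2553291 ] [ 0.40160543  0.58275007 -0.40099266  0.5816531 ] 0.08509239923968236
top [[-0.012, -0.993, 0.116, 0.492], [-1.0, 0.01, -0.015, -0.076], [0.013, -0.116, -0.993, 0.958], [0.0, 0.0, 0.0, 1.0]] [[546.7, 0.0, 323.7], [0.0, 546.7, 241.0], [0.0, 0.0, 1.0]] [-0.03267454  0.          0.          0.          0.        ]
scene [[-0.539, 0.666, -0.517, 1.045], [0.842, 0.418, -0.34, 0.2], [-0.011, -0.619, -0.786, 0.792], [0.0, 0.0, 0.0, 1.0]] [[479.9, 0.0, 331.3], [0.0, 479.9, 235.5], [0.0, 0.0, 1.0]] [0.01632494 0.         0.         0.         0.        ]
```

View pics/top0.png

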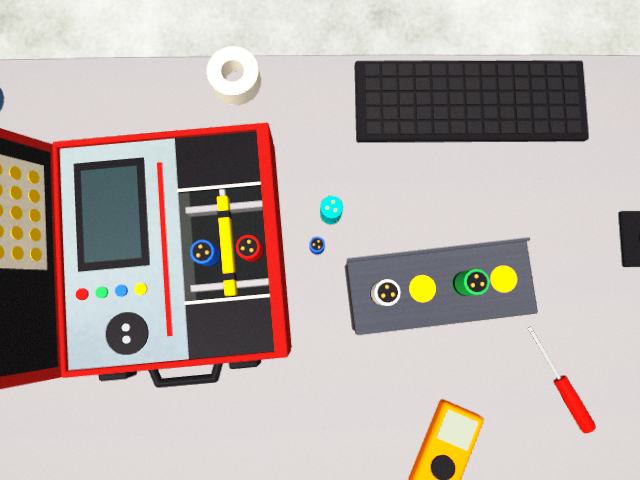

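View pics/scene0.png

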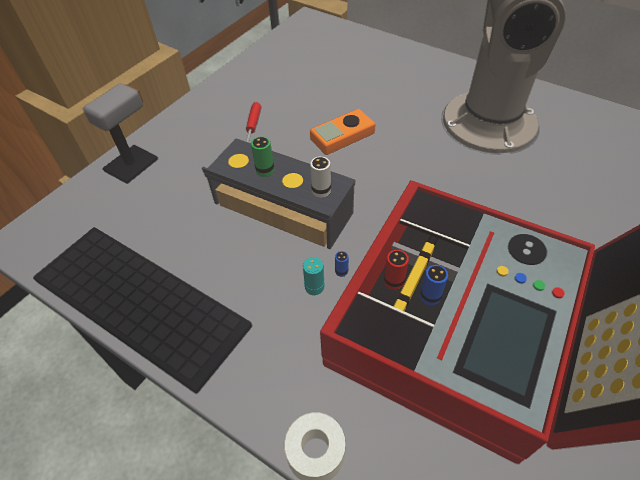

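Top view: red is at (248,248) and blue at (202,252), both in the well. The look-alikes are the small blue one at (317,245) and the teal one at (331,208), both on the table. The larger true blue one in the well fits. The white adapter is at (386,292), green at (475,282), and the free spots are at (422,289) and (504,279). I'll confirm these in an enlarged crop.

```bash
cat > h.py <<'E'
import numpy as np,cv2,pickle
from scipy.spatial.transform import Rotation as R
def ray2plane(f,px,z,T=None):
    T=f['world_from_camera'] if T is None else T
    u=cv2.undistortPoints(np.array([[px]],float),f['mtx'],f['dist_coeffs'])[0,0]
    d=T[:3,:3]@np.array([u[0],u[1],1]); o=T[:3,3]
    return o+d*(z-o[2])/d[2]
def proj(f,P,T=None):
    T=f['world_from_camera'] if T is None else T
    Ti=np.linalg.inv(T); r,_=cv2.Rodrigues(Ti[:3,:3])
    return cv2.projectPoints(np.array(P,float).reshape(-1,3),r,Ti[:3,3],f['mtx'],np.array(f['dist_coeffs']))[0][:,0]
def toolT(s):
    T=np.eye(4);T[:3,:3]=R.from_quat(s['ee_rot']).as_matrix();T[:3,3]=s['tcp_pos'];return T
E
python3 - <<'E'
from h import *
f=pickle.load(open('pics/top0.pkl','rb'))
im=cv2.cvtColor(f['img'],cv2.COLOR_RGB2BGR)
a=cv2.resize(im[180:310,170:360],None,fx=4,fy=4,interpolation=cv2.INTER_CUBIC)
cv2.imwrite('pics/crop0.png',a)
for n,p,z in [('red',(248,247),.115),('blue',(202,251),.115),('white',(387,292),.175),('green',(476,281),.175),('sa',(422.5,289),.1),('sb',(504,279),.1),
 ('lip_far_L',(179,190),.12),('lip_far_R',(262,184),.12),('lip_near_L',(188,304),.12),('lip_near_R',(270,297),.12),('probe_far_bandend',(223,196),.077),('probe_near_end',(231,296),.077)]:
    print(n,ray2plane(f,p,z).round(4))
hsv=cv2.cvtColor(im,cv2.COLOR_BGR2HSV)
m=cv2.inRange(hsv,(22,120,120),(35,255,255))
n,l,st,c=cv2.connectedComponentsWithStats(m)
for i in range(1,n):
    if st[i,4]>150: print(st[i],c[i].round(1), ray2plane(f,c[i],.1).round(4))
E
```

```text
red [0.5818 0.0287 0.115 ]
blue [0.5763 0.0998 0.115 ]
white [ 0.5087 -0.1773  0.175 ]
green [ 0.5228 -0.3061  0.175 ]
sa [ 0.5143 -0.243   0.1   ]
sb [ 0.5284 -0.3729  0.1   ]
lip_far_L [0.6716 0.136  0.12  ]
lip_far_R [0.6799 0.0067 0.12  ]
lip_near_L [0.495 0.119 0.12 ]
lip_near_R [ 0.5043 -0.0057  0.12  ]
probe_far_bandend [0.6701 0.0747 0.077 ]
probe_near_end [0.5072 0.0603 0.077 ]
[216 195  14  16 180] [222.6 203. ] [0.6542 0.0712 0.1   ]
[218 217  17  57 704] [226.  244.8] [0.5873 0.0652 0.1   ]
[490 265  27  28 574] [503.2 278.5] [ 0.5292 -0.3717  0.1   ]
[409 275  27  28 588] [422.  288.1] [ 0.5157 -0.2423  0.1   ]
[223 279  14  17 199] [229.6 287.5] [0.5201 0.059  0.1   ]
[ 415  405   67   75 1434] [445.9 449.1] [ 0.2701 -0.2716  0.1   ]
```

View pics/crop0.png

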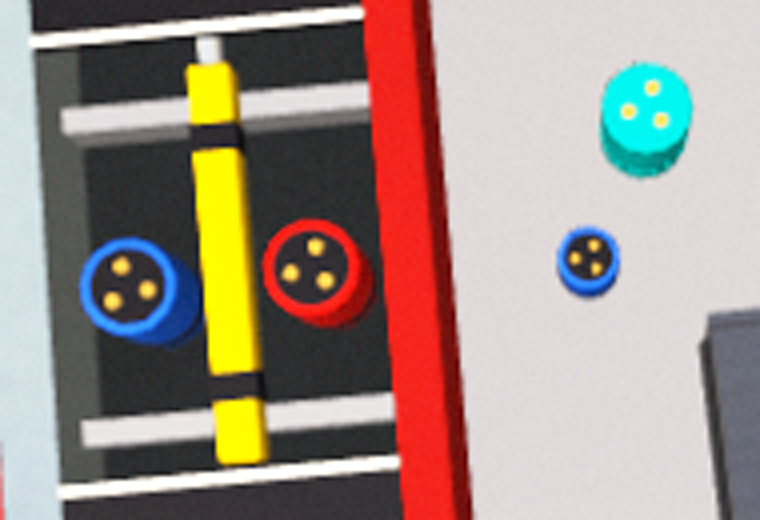

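The crop confirms it. The true-blue, full-size adapter is at crop (130,288) and the red one at (314,268), with the probe between them. The small blue one at (588,261) and the teal one at (645,105) are decoys. The probe's steel tip points towards +x.

```bash
cat > go.py <<'E'
# usage: go.py x y z yaw(jaw axis angle) [tilt]  -> remaining shift in tool cm and rotvec
import sys
from h import *
from plant import arm
s=arm.sense(); x,y,z,yaw=map(float,sys.argv[1:5])
Rt=toolT(s)[:3,:3]
best=None
for k in (0,np.pi):
    zz=np.array([np.cos(yaw+k),np.sin(yaw+k),0]); xx=np.array([0,0,-1.])
    if len(sys.argv)>5:  # tilt about horizontal axis perpendicular to yaw dir
        a=float(sys.argv[5]); ax=np.array([-np.sin(yaw),np.cos(yaw),0]); Q=R.from_rotvec(a*ax).as_matrix(); xx=Q@xx; zz=Q@zz
    M=np.c_[xx,np.cross(zz,xx),zz]; w=R.from_matrix(Rt.T@M).as_rotvec()
    if best is None or np.linalg.norm(w)<np.linalg.norm(best): best=w
print('t',round(s['clock'],2),'tcp',s['tcp_pos'].round(4),'gap',round(s['finger_gap'],4),'F',s['contact_force'].round(1))
print('shift_cm',(Rt.T@(np.array([x,y,z])-s['tcp_pos'])*100).round(2),'rot',best.round(3),'q',np.round(s['q'],2))
print('tool axes x,y,z in world:',Rt.T.round(2).tolist())
E
python3 go.py 0.5818 0.0287 0.23 0.075
```

```text
t 0.1 tcp [ 0.24   -0.6304  0.2554] gap 0.0853 F [ 0.1 -0.3 -0.6]
shift_cm [  2.62  55.4  -49.43] rot [-1.282e+00 -1.000e-03 -1.000e-03] q [ 1.1   0.48  0.02  1.56 -0.01  1.11 -0.08]
tool axes x,y,z in world: [[-0.0, 0.0, -1.0], [0.93, 0.36, -0.0], [0.36, -0.93, -0.0]]
```

```bash
python3 -m handwheel '[[[0,3.7,-3.3],[-0.13,0,0],100],[[0,4.1,-2.8],[-0.13,0,0],100],[[0,4.5,-2.3],[-0.13,0,0],100],[[0,4.7,-1.7],[-0.13,0,0],100],[[0,4.9,-1.0],[-0.13,0,0],100]]' 30; python3 go.py 0.5818 0.0287 0.23 0.075
```

```text
clock: 0.6
tcp_pos: [0.3484, -0.4106, 0.2519]
ee_rot: [0.191, 0.683, -0.192, 0.679]
contact_force: [1.6, -0.6, -0.2]
finger_gap: 0.0853
t 0.6 tcp [ 0.3484 -0.4106  0.2519] gap 0.0853 F [ 1.6 -0.6 -0.2]
shift_cm [ 2.05 49.67 -2.93] rot [-0.622 -0.007  0.001] q [ 0.91  0.27 -0.2   1.87  0.07  1.01  0.14]
tool axes x,y,z in world: [[-0.01, 0.0, -1.0], [0.52, 0.85, -0.0], [0.85, -0.52, -0.01]]
```

```bash
python3 -m handwheel '[[[0,5,-0.3],[-0.1,0,0],100],[[0,5,0.2],[-0.1,0,0],100],[[0,4.9,0.7],[-0.1,0,0],100],[[0,4.8,1.2],[-0.1,0,0],100],[[0,4.7,1.7],[-0.1,0,0],100]]'; python3 go.py 0.5818 0.0287 0.23 0.075
```

```text
clock: 1.1
tcp_pos: [0.4614, -0.1878, 0.2506]
ee_rot: [0.009, 0.71, -0.009, 0.704]
contact_force: [1.1, -1.2, 0.5]
finger_gap: 0.0856
t 1.1 tcp [ 0.4614 -0.1878  0.2506] gap 0.0856 F [ 1.1 -1.2  0.5]
shift_cm [ 1.96 21.96 11.49] rot [-0.101 -0.008 -0.   ] q [ 0.63  0.23 -0.43  1.95  0.11  1.    0.13]
tool axes x,y,z in world: [[-0.01, -0.0, -1.0], [0.03, 1.0, -0.0], [1.0, -0.03, -0.01]]
```

```bash
python3 -m handwheel '[[[0,4.4,2.2],[-0.1,-0.008,0],100],[[0,4.4,2.6],[0,0,0],100],[[0,4.4,2.6],[0,0,0],100],[[0,4.4,2.6],[0,0,0],100],[[0,4.0,2.4],[0,0,0],100]]'; python3 go.py 0.5818 0.0287 0.23 0.075
python3 -m handwheel '[[[0,0.5,0.5],[0,0,0],100],[[0,0,0],[0,0,0],100],[[0,0,0],[0,0,0],100],[[0,0,0],[0,0,0],100],[[0,0,0],[0,0,0],100]]'; python3 go.py 0.5818 0.0287 0.23 0.075
python3 - <<'E'
from h import *
from plant import arm,grab_frame
s=arm.sense(); f=grab_frame('wrist'); T=toolT(s)@f['tool_from_camera']; f['world_from_camera']=T
pickle.dump(f,open('pics/w1.pkl','wb')); cv2.imwrite('pics/w1.png',cv2.cvtColor(f['img'],cv2.COLOR_RGB2BGR))
print(proj(f,[[.5818,.0287,.115],[.5763,.0998,.115]]).round(0))
E
```

```text
clock: 1.6
tcp_pos: [0.5701, 0.0355, 0.2496]
ee_rot: [-0.028, 0.707, 0.028, 0.706]
contact_force: [0.3, -0.4, -0.1]
finger_gap: 0.0855
t 1.6 tcp [0.5701 0.0355 0.2496] gap 0.0855 F [ 0.3 -0.4 -0.1]
shift_cm [ 1.96 -0.77  1.12] rot [ 0.005 -0.001  0.001] q [ 0.26  0.37 -0.54  1.79  0.21  1.05 -0.28]
tool axes x,y,z in world: [[-0.0, -0.0, -1.0], [-0.08, 1.0, -0.0], [1.0, 0.08, -0.0]]
clock: 2.1
tcp_pos: [0.5744, 0.0457, 0.2483]
ee_rot: [-0.03, 0.708, 0.031, 0.705]
contact_force: [0.1, 0.3, -0.4]
finger_gap: 0.0854
t 2.1 tcp [0.5744 0.0457 0.2483] gap 0.0854 F [ 0.1  0.3 -0.4]
shift_cm [ 1.82 -1.76  0.6 ] rot [ 0.012 -0.003 -0.002] q [ 0.24  0.38 -0.54  1.77  0.22  1.05 -0.29]
tool axes x,y,z in world: [[-0.0, 0.0, -1.0], [-0.09, 1.0, 0.0], [1.0, 0.09, -0.0]]
[[326. 261.]
 [328. 165.]]
```

View pics/w1.png

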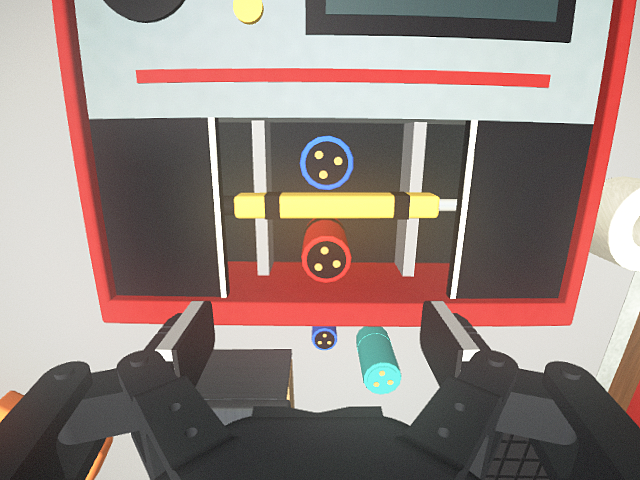

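Red's top is at (326,259) and blue's at (327,163), within 2 px of the prediction, so I'm shifting y by about +1 mm. I'll approach with a partial opening because the ribs are close.

```bash
python3 -m handwheel '[[[3,-1.6,0.7],[0.01,0,0],65],[[3,0,0],[0,0,0],65],[[2,0,0],[0,0,0],65],[[0,0,0],[0,0,0],65],[[0,0,0],[0,0,0],65]]' 40; python3 go.py 0.5818 0.030 0.096 0.075
```

```text
clock: 2.65
tcp_pos: [0.5835, 0.0238, 0.1683]
ee_rot: [-0.024, 0.706, 0.024, 0.707]
contact_force: [0.3, 0.8, 0.7]
finger_gap: 0.0555
t 2.65 tcp [0.5835 0.0238 0.1683] gap 0.0555 F [0.3 0.8 0.7]
shift_cm [ 7.23  0.64 -0.13] rot [-0.007  0.001  0.001] q [ 0.24  0.47 -0.5   1.83  0.28  0.9  -0.33]
tool axes x,y,z in world: [[0.0, -0.0, -1.0], [-0.07, 1.0, -0.0], [1.0, 0.07, 0.0]]
```

```bash
python3 -m handwheel '[[[1.5,0.5,-0.1],[-0.006,0,0],65],[[1,0,0],[0,0,0],65],[[1,0,0],[0,0,0],65],[[0,0,0],[0,0,0],65],[[0,0,0],[0,0,0],65]]'; python3 go.py 0.5818 0.030 0.096 0.075
```

```text
clock: 3.15
tcp_pos: [0.5836, 0.0292, 0.1333]
ee_rot: [-0.027, 0.705, 0.026, 0.709]
contact_force: [0.4, 0.8, 0.4]
finger_gap: 0.0556
t 3.15 tcp [0.5836 0.0292 0.1333] gap 0.0556 F [0.4 0.8 0.4]
shift_cm [ 3.73  0.1  -0.19] rot [-0.001  0.005  0.001] q [ 0.21  0.52 -0.49  1.86  0.32  0.84 -0.36]
tool axes x,y,z in world: [[0.01, -0.0, -1.0], [-0.07, 1.0, -0.0], [1.0, 0.07, 0.01]]
```

```bash
python3 -m handwheel '[[[1.5,0.1,-0.2],[0,0.004,0],65],[[1.5,0,0],[0,0,0],65],[[0.6,0,0],[0,0,0],65],[[0,0,0],[0,0,0],65],[[0,0,0],[0,0,0],65]]'; python3 go.py 0.5818 0.030 0.096 0.075
python3 -m handwheel '[[[0,0,0],[0,0,0],65],[[0,0,0],[0,0,0],30],[[0,0,0],[0,0,0],30],[[0,0,0],[0,0,0],30],[[0,0,0],[0,0,0],30]]' 40; python3 go.py 0.5818 0.030 0.2 0.075
```

```text
clock: 3.65
tcp_pos: [0.5814, 0.0302, 0.0939]
ee_rot: [-0.027, 0.706, 0.026, 0.707]
contact_force: [-0.6, 0.3, 0.9]
finger_gap: 0.0551
t 3.65 tcp [0.5814 0.0302 0.0939] gap 0.0551 F [-0.6  0.3  0.9]
shift_cm [-0.21 -0.02  0.04] rot [-0.001  0.001  0.001] q [ 0.19  0.57 -0.46  1.88  0.36  0.77 -0.39]
tool axes x,y,z in world: [[0.0, -0.0, -1.0], [-0.07, 1.0, -0.0], [1.0, 0.07, 0.0]]
clock: 4.15
tcp_pos: [0.5822, 0.0302, 0.095]
ee_rot: [-0.027, 0.706, 0.026, 0.708]
contact_force: [0.1, 0.5, -1.1]
finger_gap: 0.0372
t 4.15 tcp [0.5822 0.0302 0.095 ] gap 0.0372 F [ 0.1  0.5 -1.1]
shift_cm [-1.05e+01 -3.00e-02 -1.00e-02] rot [-0.001  0.003  0.001] q [ 0.19  0.57 -0.46  1.88  0.36  0.77 -0.39]
tool axes x,y,z in world: [[0.0, -0.0, -1.0], [-0.07, 1.0, -0.0], [1.0, 0.07, 0.0]]
```

```bash
python3 -m handwheel '[[[-2,0,0],[0,0,0],30],[[-3.5,0,0],[0,0,0],30],[[-4,0,0],[0,0,0],30],[[-4,0,0],[0,0,0],30],[[-2,0,0],[0,0,0],30]]'; python3 go.py 0.515 -0.2425 0.25 0.10
```

```text
clock: 4.65
tcp_pos: [0.5788, 0.0299, 0.2511]
ee_rot: [-0.027, 0.709, 0.026, 0.704]
contact_force: [0.4, 0.5, -1.5]
finger_gap: 0.0374
t 4.65 tcp [0.5788 0.0299 0.2511] gap 0.0374 F [ 0.4  0.5 -1.5]
shift_cm [  0.2  -26.68  -8.4 ] rot [-0.025 -0.007  0.001] q [ 0.26  0.38 -0.54  1.76  0.22  1.07 -0.28]
tool axes x,y,z in world: [[-0.01, -0.0, -1.0], [-0.07, 1.0, -0.0], [1.0, 0.07, -0.01]]
```

```bash
python3 -m handwheel '[[[0,-4,-1.3],[-0.01,-0.005,0],30],[[0,-4.7,-1.5],[-0.01,0,0],30],[[0,-4.7,-1.5],[-0.01,0,0],30],[[0,-4.7,-1.5],[0,0,0],30],[[0,-4.2,-1.3],[0,0,0],30]]'; python3 go.py 0.515 -0.2425 0.25 0.10
python3 -m handwheel '[[[0,-2.5,-0.8],[0,0,0],30],[[0,-0.5,0],[0,0,0],30],[[0,0,0],[0,0,0],30],[[0,0,0],[0,0,0],30],[[0,0,0],[0,0,0],30]]'; python3 go.py 0.515 -0.2425 0.25 0.10
```

```text
clock: 5.15
tcp_pos: [0.5327, -0.1959, 0.2573]
ee_rot: [-0.043, 0.702, 0.044, 0.71]
contact_force: [0.5, 0.2, -1.3]
finger_gap: 0.0375
t 5.15 tcp [ 0.5327 -0.1959  0.2573] gap 0.0375 F [ 0.5  0.2 -1.3]
shift_cm [ 0.69 -4.41 -2.34] rot [ 0.023  0.011 -0.001] q [ 0.62  0.33 -0.47  1.8   0.17  1.04  0.22]
tool axes x,y,z in world: [[0.01, 0.0, -1.0], [-0.12, 0.99, 0.0], [0.99, 0.12, 0.01]]
clock: 5.65
tcp_pos: [0.5256, -0.2332, 0.2566]
ee_rot: [-0.04, 0.703, 0.04, 0.709]
contact_force: [-0.1, -0.5, -1.4]
finger_gap: 0.0368
t 5.65 tcp [ 0.5256 -0.2332  0.2566] gap 0.0368 F [-0.1 -0.5 -1.4]
shift_cm [ 0.65 -0.8  -1.17] rot [0.014 0.009 0.   ] q [ 0.67  0.35 -0.45  1.78  0.17  1.04  0.27]
tool axes x,y,z in world: [[0.01, 0.0, -1.0], [-0.11, 0.99, -0.0], [0.99, 0.11, 0.01]]
```

```bash
python3 -m handwheel '[[[0,-0.7,-1.1],[0.012,0.008,0],30],[[0,0,0],[0,0,0],30],[[0,0,0],[0,0,0],30],[[1,0,0],[0,0,0],30],[[0,0,0],[0,0,0],30]]'; python3 go.py 0.515 -0.2425 0.25 0.10
python3 - <<'E'
from h import *
f=pickle.load(open('pics/scene0.pkl','rb'))
hsv=cv2.cvtColor(f['img'],cv2.COLOR_RGB2HSV)
m=cv2.inRange(hsv,(20,120,100),(35,255,255))
n,l,st,c=cv2.connectedComponentsWithStats(m)
for i in range(1,n):
    if st[i,4]>80 and c[i][0]<320: print(st[i],c[i].round(1), ray2plane(f,c[i],.101).round(4))
g=pickle.load(open('pics/top0.pkl','rb'))
hsv=cv2.cvtColor(g['img'],cv2.COLOR_RGB2HSV); m=cv2.inRange(hsv,(20,120,100),(35,255,255))
for (x,y) in ((422,288),(503,278)):
    p=np.zeros_like(m); p[y-18:y+18,x-18:x+18]=m[y-18:y+18,x-18:x+18]
    cs=max(cv2.findContours(p,0,1)[0],key=cv2.contourArea); e=cv2.fitEllipse(cs); print(e, ray2plane(g,e[0],.101).round(4))
E
```

```text
clock: 6.15
tcp_pos: [0.5158, -0.2377, 0.246]
ee_rot: [-0.038, 0.706, 0.038, 0.706]
contact_force: [-0.5, -0.7, -2.7]
finger_gap: 0.0369
t 6.15 tcp [ 0.5158 -0.2377  0.246 ] gap 0.0369 F [-0.5 -0.7 -2.7]
shift_cm [-0.4  -0.47 -0.13] rot [ 0.008  0.001 -0.   ] q [ 0.68  0.35 -0.45  1.8   0.17  1.03  0.28]
tool axes x,y,z in world: [[0.0, 0.0, -1.0], [-0.11, 0.99, 0.0], [0.99, 0.11, 0.0]]
[228 154  21  14 232] [238.1 160.4] [ 0.5259 -0.3732  0.101 ]
[282 173  21  15 254] [292.1 180. ] [ 0.5127 -0.2438  0.101 ]
((422.0403747558594, 288.17547607421875), (26.180824279785156, 27.215543746948242), 160.21395874023438) [ 0.5156 -0.2421  0.101 ]
((503.14544677734375, 278.594970703125), (26.072330474853516, 27.011442184448242), 154.37661743164062) [ 0.529  -0.3712  0.101 ]
```

```bash
python3 -m handwheel '[[[1.5,-0.4,-0.2],[0.008,0,0],30],[[2,0,0],[0,0,0],30],[[2,0,0],[0,0,0],30],[[0,0,0],[0,0,0],30],[[0,0,0],[0,0,0],30]]'; python3 go.py 0.514 -0.2425 0.157 0.10
```

```text
clock: 6.65
tcp_pos: [0.5152, -0.2414, 0.1893]
ee_rot: [-0.035, 0.705, 0.036, 0.707]
contact_force: [1.4, -0.2, 0.1]
finger_gap: 0.0375
t 6.65 tcp [ 0.5152 -0.2414  0.1893] gap 0.0375 F [ 1.4 -0.2  0.1]
shift_cm [ 3.23 -0.1  -0.14] rot [ 0.001  0.002 -0.001] q [ 0.67  0.41 -0.43  1.86  0.21  0.92  0.24]
tool axes x,y,z in world: [[0.0, 0.0, -1.0], [-0.1, 0.99, 0.0], [0.99, 0.1, 0.0]]
```

```bash
python3 -m handwheel '[[[1.2,-0.1,-0.15],[0,0,0],30],[[1,0,0],[0,0,0],30],[[0.5,0,0],[0,0,0],30],[[0.2,0,0],[0,0,0],30],[[0,0,0],[0,0,0],30]]'; python3 go.py 0.514 -0.2425 0.157 0.10
```

```text
clock: 7.15
tcp_pos: [0.5151, -0.2431, 0.1601]
ee_rot: [-0.036, 0.704, 0.035, 0.708]
contact_force: [0.1, 0.6, -1.4]
finger_gap: 0.0368
t 7.15 tcp [ 0.5151 -0.2431  0.1601] gap 0.0368 F [ 0.1  0.6 -1.4]
shift_cm [ 0.31  0.07 -0.1 ] rot [0.    0.005 0.001] q [ 0.66  0.45 -0.42  1.88  0.23  0.86  0.23]
tool axes x,y,z in world: [[0.01, -0.0, -1.0], [-0.1, 0.99, -0.0], [0.99, 0.1, 0.01]]
```

```bash
python3 -m handwheel '[[[0.15,0,-0.1],[0,0.004,0],30],[[0.15,0,0],[0,0,0],30],[[0.1,0,0],[0,0,0],30],[[0,0,0],[0,0,0],30],[[0,0,0],[0,0,0],30]]'; python3 go.py 0.514 -0.2425 0.156 0.10
```

```text
clock: 7.65
tcp_pos: [0.5147, -0.2433, 0.1566]
ee_rot: [-0.036, 0.705, 0.035, 0.707]
contact_force: [-0.1, 0.0, -0.9]
finger_gap: 0.0369
t 7.65 tcp [ 0.5147 -0.2433  0.1566] gap 0.0369 F [-0.1  0.  -0.9]
shift_cm [ 0.06  0.09 -0.06] rot [0.001 0.002 0.002] q [ 0.66  0.45 -0.42  1.88  0.24  0.85  0.22]
tool axes x,y,z in world: [[0.0, -0.0, -1.0], [-0.1, 0.99, -0.0], [0.99, 0.1, 0.0]]
```

No contact yet, so I'll keep going down in small steps.

```bash
python3 -m handwheel '[[[0.1,0,-0.05],[0,0,0],30],[[0.1,0,0],[0,0,0],30],[[0,0,0],[0,0,0],30],[[0,0,0],[0,0,0],30],[[0,0,0],[0,0,0],30]]'; python3 go.py 0.514 -0.2425 0.156 0.10
```

```text
clock: 8.15
tcp_pos: [0.5142, -0.2434, 0.1547]
ee_rot: [-0.036, 0.705, 0.035, 0.707]
contact_force: [0.4, -0.4, -0.9]
finger_gap: 0.037
t 8.15 tcp [ 0.5142 -0.2434  0.1547] gap 0.037 F [ 0.4 -0.4 -0.9]
shift_cm [-0.13  0.09 -0.01] rot [0.    0.002 0.002] q [ 0.66  0.45 -0.42  1.88  0.24  0.85  0.22]
tool axes x,y,z in world: [[0.0, -0.0, -1.0], [-0.1, 0.99, -0.0], [0.99, 0.1, 0.0]]
```

```bash
python3 -m handwheel '[[[0.1,0.05,0],[0,0,0],30],[[0.1,0,0],[0,0,0],30],[[0,0,0],[0,0,0],30],[[0,0,0],[0,0,0],30],[[0,0,0],[0,0,0],30]]'; python3 go.py 0.514 -0.2425 0.156 0.10
```

```text
clock: 8.65
tcp_pos: [0.5146, -0.2434, 0.1548]
ee_rot: [-0.037, 0.705, 0.034, 0.707]
contact_force: [-0.5, 0.2, -1.5]
finger_gap: 0.0371
t 8.65 tcp [ 0.5146 -0.2434  0.1548] gap 0.0371 F [-0.5  0.2 -1.5]
shift_cm [-0.12  0.1  -0.05] rot [0.    0.003 0.004] q [ 0.66  0.45 -0.41  1.89  0.24  0.85  0.22]
tool axes x,y,z in world: [[0.0, -0.0, -1.0], [-0.1, 0.99, -0.0], [0.99, 0.1, 0.0]]
```

```bash
python3 -m handwheel '[[[0.15,0,0],[0,0,0],30],[[0.15,0,0],[0,0,0],30],[[0.15,0,0],[0,0,0],30],[[0,0,0],[0,0,0],30],[[0,0,0],[0,0,0],30]]'; python3 go.py 0.514 -0.2425 0.156 0.10
python3 -c "
from h import *
from plant import grab_frame
f=grab_frame('scene'); im=cv2.cvtColor(f['img'],cv2.COLOR_RGB2BGR)[90:290,180:440]
cv2.imwrite('pics/s1.png',cv2.resize(im,None,fx=3,fy=3,interpolation=2))"
```

```text
clock: 9.15
tcp_pos: [0.5151, -0.2435, 0.1549]
ee_rot: [-0.037, 0.705, 0.033, 0.707]
contact_force: [0.1, 0.1, -1.1]
finger_gap: 0.0369
t 9.15 tcp [ 0.5151 -0.2435  0.1549] gap 0.0369 F [ 0.1  0.1 -1.1]
shift_cm [-0.12  0.11 -0.09] rot [-0.     0.003  0.006] q [ 0.65  0.45 -0.41  1.88  0.24  0.85  0.22]
tool axes x,y,z in world: [[0.0, -0.01, -1.0], [-0.1, 1.0, -0.01], [1.0, 0.1, 0.0]]
```

View pics/s1.png

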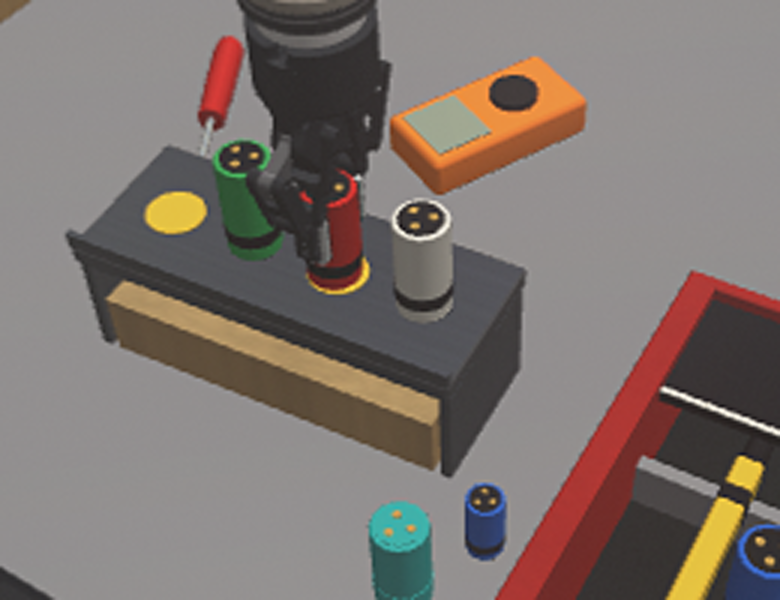

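The red one stands on the spot, with its base at crop (334,275) and the yellow ring visible around it. Releasing and going back for blue.

```bash
python3 -m handwheel '[[[0,0,0],[0,0,0],65],[[0,0,0],[0,0,0],65],[[0,0,0],[0,0,0],65],[[0,0,0],[0,0,0],65],[[-1,0,0],[0,0,0],65]]'; python3 -m handwheel '[[[-2.5,0,0],[0,0,0],65],[[-3,0,0],[0,0,0],65],[[-3,0,0],[0,0,0],65],[[-1,0,0],[0,0,0],65],[[0,0,0],[0,0,0],65]]';  python3 go.py 0.5763 0.101 0.25 0.075
```

```text
clock: 9.7
tcp_pos: [0.5141, -0.2432, 0.1631]
ee_rot: [-0.037, 0.706, 0.034, 0.706]
contact_force: [-0.1, -0.7, 0.1]
finger_gap: 0.0556
clock: 10.2
tcp_pos: [0.5146, -0.2426, 0.2649]
ee_rot: [-0.037, 0.706, 0.034, 0.707]
contact_force: [0.1, 0.8, -0.5]
finger_gap: 0.0555
t 10.2 tcp [ 0.5146 -0.2426  0.2649] gap 0.0555 F [ 0.1  0.8 -0.5]
shift_cm [ 1.35 33.57  9.58] rot [0.025 0.002 0.005] q [ 0.69  0.33 -0.45  1.78  0.16  1.06  0.28]
tool axes x,y,z in world: [[0.0, -0.0, -1.0], [-0.1, 0.99, -0.0], [0.99, 0.1, 0.0]]
```

```bash
python3 -m handwheel '[[[0,4,1.1],[0.01,0,0.004],65],[[0,4.7,1.3],[0.005,0,0],65],[[0,4.7,1.3],[0,0,0],65],[[0,4.7,1.3],[0,0,0],65],[[0,4.7,1.3],[0,0,0],65]]';python3 -m handwheel '[[[0,4,1.2],[0,0,0],65],[[0,2,0.6],[0,0,0],65],[[0,1,0.3],[0,0,0],65],[[0,0,0],[0,0,0],65],[[0,0,0],[0,0,0],65]]';  python3 go.py 0.5763 0.101 0.25 0.075
```

```text
clock: 10.7
tcp_pos: [0.5562, -0.0138, 0.2589]
ee_rot: [-0.025, 0.708, 0.022, 0.705]
contact_force: [-0.1, -1.4, -0.7]
finger_gap: 0.0557
clock: 11.2
tcp_pos: [0.5698, 0.068, 0.2531]
ee_rot: [-0.028, 0.711, 0.027, 0.702]
contact_force: [-0.3, -1.0, -0.0]
finger_gap: 0.0556
t 11.2 tcp [0.5698 0.068  0.2531] gap 0.0556 F [-0.3 -1.  -0. ]
shift_cm [0.3  3.24 0.91] rot [ 0.003 -0.012  0.   ] q [ 0.22  0.38 -0.56  1.77  0.22  1.08 -0.35]
tool axes x,y,z in world: [[-0.01, -0.0, -1.0], [-0.08, 1.0, -0.0], [1.0, 0.08, -0.01]]
```

```bash
python3 -m handwheel '[[[2,2.8,0.8],[0,-0.01,0],65],[[3,0.3,0],[0,0,0],65],[[3,0,0],[0,0,0],65],[[0.5,0,0],[0,0,0],65],[[0,0,0],[0,0,0],65]]'; python3 go.py 0.5763 0.101 0.096 0.075
```

```text
clock: 11.7
tcp_pos: [0.5768, 0.0887, 0.1657]
ee_rot: [-0.024, 0.707, 0.02, 0.706]
contact_force: [0.5, 0.4, -0.3]
finger_gap: 0.0551
t 11.7 tcp [0.5768 0.0887 0.1657] gap 0.0551 F [ 0.5  0.4 -0.3]
shift_cm [6.97 1.28 0.03] rot [-0.012 -0.001  0.006] q [ 0.15  0.48 -0.53  1.83  0.31  0.91 -0.47]
tool axes x,y,z in world: [[-0.0, -0.01, -1.0], [-0.06, 1.0, -0.01], [1.0, 0.06, -0.0]]
```

```bash
python3 -m handwheel '[[[0,0,0],[0,0,0],65],[[0,0,0],[0,0,0],65],[[0,0,0],[0,0,0],65],[[0,0,0],[0,0,0],65],[[0,0,0],[0,0,0],65]]'; python3 go.py 0.5763 0.101 0.096 0.075
```

```text
clock: 12.2
tcp_pos: [0.5796, 0.0863, 0.1707]
ee_rot: [-0.023, 0.705, 0.018, 0.709]
contact_force: [0.1, 0.9, 0.4]
finger_gap: 0.0557
t 12.2 tcp [0.5796 0.0863 0.1707] gap 0.0557 F [0.1 0.9 0.4]
shift_cm [ 7.45  1.54 -0.29] rot [-0.017  0.006  0.007] q [ 0.15  0.48 -0.53  1.83  0.31  0.91 -0.46]
tool axes x,y,z in world: [[0.01, -0.01, -1.0], [-0.06, 1.0, -0.01], [1.0, 0.06, 0.01]]
```

```bash
python3 -m handwheel '[[[0.5,1.5,-0.3],[-0.015,0.005,0.006],65],[[1,0.3,0],[0,0,0],65],[[1.0,0,0],[0,0,0],65],[[0,0,0],[0,0,0],65],[[0,0,0],[0,0,0],65]]'; python3 go.py 0.5763 0.101 0.096 0.075
```

```text
clock: 12.7
tcp_pos: [0.5746, 0.1069, 0.143]
ee_rot: [-0.027, 0.707, 0.027, 0.707]
contact_force: [-0.1, 0.4, -0.4]
finger_gap: 0.0553
t 12.7 tcp [0.5746 0.1069 0.143 ] gap 0.0553 F [-0.1  0.4 -0.4]
shift_cm [ 4.7  -0.61  0.12] rot [ 0.002 -0.    -0.001] q [ 0.11  0.51 -0.53  1.85  0.33  0.87 -0.5 ]
tool axes x,y,z in world: [[-0.0, 0.0, -1.0], [-0.08, 1.0, 0.0], [1.0, 0.08, -0.0]]
```

```bash
python3 -m handwheel '[[[0.5,-0.5,0.1],[0,0,0],65],[[1,0,0],[0,0,0],65],[[0.5,0,0],[0,0,0],65],[[0,0,0],[0,0,0],65],[[0,0,0],[0,0,0],65]]'; python3 go.py 0.5763 0.101 0.096 0.075
```

```text
clock: 13.2
tcp_pos: [0.5762, 0.1004, 0.1207]
ee_rot: [-0.027, 0.707, 0.027, 0.706]
contact_force: [0.7, 0.1, 0.3]
finger_gap: 0.0554
t 13.2 tcp [0.5762 0.1004 0.1207] gap 0.0554 F [0.7 0.1 0.3]
shift_cm [2.47 0.06 0.02] rot [ 0.    -0.001  0.   ] q [ 0.11  0.54 -0.51  1.86  0.35  0.83 -0.51]
tool axes x,y,z in world: [[-0.0, -0.0, -1.0], [-0.08, 1.0, -0.0], [1.0, 0.08, -0.0]]
```

```bash
python3 -m handwheel '[[[1,0,0],[0,0,0],65],[[1,0,0],[0,0,0],65],[[0.4,0,0],[0,0,0],65],[[0,0,0],[0,0,0],65],[[0,0,0],[0,0,0],65]]'; python3 go.py 0.5763 0.101 0.096 0.075; python3 -m handwheel '[[[0,0,0],[0,0,0],30],[[0,0,0],[0,0,0],30],[[0,0,0],[0,0,0],30],[[0,0,0],[0,0,0],30],[[0,0,0],[0,0,0],30]]' 40;python3 go.py 0.5763 0.101 0.25 0.075
```

```text
clock: 13.7
tcp_pos: [0.5762, 0.1006, 0.0946]
ee_rot: [-0.027, 0.707, 0.027, 0.706]
contact_force: [0.5, 0.2, -0.6]
finger_gap: 0.0554
t 13.7 tcp [0.5762 0.1006 0.0946] gap 0.0554 F [ 0.5  0.2 -0.6]
shift_cm [-0.14  0.04  0.02] rot [ 0.    -0.001 -0.   ] q [ 0.1   0.58 -0.5   1.87  0.38  0.78 -0.53]
tool axes x,y,z in world: [[-0.0, -0.0, -1.0], [-0.08, 1.0, 0.0], [1.0, 0.08, -0.0]]
clock: 14.2
tcp_pos: [0.5763, 0.1006, 0.095]
ee_rot: [-0.027, 0.707, 0.027, 0.707]
contact_force: [0.3, -0.4, -1.2]
finger_gap: 0.0372
t 14.2 tcp [0.5763 0.1006 0.095 ] gap 0.0372 F [ 0.3 -0.4 -1.2]
shift_cm [-15.5    0.04   0.  ] rot [ 0. -0. -0.] q [ 0.1   0.58 -0.5   1.87  0.38  0.78 -0.53]
tool axes x,y,z in world: [[-0.0, 0.0, -1.0], [-0.08, 1.0, 0.0], [1.0, 0.08, -0.0]]
```

```bash
python3 -m handwheel '[[[-2,0,0],[0,0,0],30],[[-3.5,0,0],[0,0,0],30],[[-4,0,0],[0,0,0],30],[[-4,0,0],[0,0,0],30],[[-2.5,0,0],[0,0,0],30]]'; python3 go.py 0.5275 -0.3725 0.26 0.10
```

```text
clock: 14.7
tcp_pos: [0.5731, 0.0996, 0.2553]
ee_rot: [-0.027, 0.711, 0.026, 0.702]
contact_force: [-0.3, 0.2, -1.2]
finger_gap: 0.0369
t 14.7 tcp [0.5731 0.0996 0.2553] gap 0.0369 F [-0.3  0.2 -1.2]
shift_cm [ -0.33 -46.73  -8.15] rot [-0.024 -0.012  0.001] q [ 0.17  0.39 -0.58  1.75  0.23  1.09 -0.41]
tool axes x,y,z in world: [[-0.01, -0.0, -1.0], [-0.08, 1.0, -0.0], [1.0, 0.08, -0.01]]
```

```bash
python3 -m handwheel '[[[-0.3,-4,-0.7],[-0.01,-0.01,0],30],[[0,-4.8,-0.8],[-0.01,0,0],30],[[0,-4.8,-0.8],[0,0,0],30],[[0,-4.8,-0.8],[0,0,0],30],[[0,-4.8,-0.8],[0,0,0],30]]'; python3 go.py 0.5275 -0.3725 0.26 0.10;python3 -m handwheel '[[[0,-4.7,-0.8],[0,0,0],30],[[0,-4.7,-0.8],[0,0,0],30],[[0,-4.5,-0.8],[0,0,0],30],[[0,-4,-0.7],[0,0,0],30],[[0,-2,-0.3],[0,0,0],30]]'; python3 go.py 0.5275 -0.3725 0.26 0.10
```

```text
clock: 15.2
tcp_pos: [0.5593, -0.1305, 0.265]
ee_rot: [-0.039, 0.702, 0.042, 0.71]
contact_force: [0.9, 0.8, -1.0]
finger_gap: 0.0371
t 15.2 tcp [ 0.5593 -0.1305  0.265 ] gap 0.0371 F [ 0.9  0.8 -1. ]
shift_cm [  0.35 -23.67  -5.96] rot [ 0.016  0.013 -0.003] q [ 0.53  0.34 -0.51  1.77  0.18  1.06  0.07]
tool axes x,y,z in world: [[0.01, 0.0, -1.0], [-0.12, 0.99, 0.0], [0.99, 0.12, 0.01]]
clock: 15.7
tcp_pos: [0.5437, -0.3462, 0.2639]
ee_rot: [-0.038, 0.702, 0.039, 0.71]
contact_force: [0.2, 0.6, -1.5]
finger_gap: 0.037
t 15.7 tcp [ 0.5437 -0.3462  0.2639] gap 0.037 F [ 0.2  0.6 -1.5]
shift_cm [ 0.37 -2.43 -1.9 ] rot [ 0.009  0.011 -0.   ] q [ 0.78  0.45 -0.42  1.61  0.19  1.12  0.42]
tool axes x,y,z in world: [[0.01, 0.0, -1.0], [-0.11, 0.99, 0.0], [0.99, 0.11, 0.01]]
```

```bash
python3 -m handwheel '[[[0,-1,-1.8],[0.008,0.01,0],30],[[0,0,0],[0,0,0],30],[[0,0,0],[0,0,0],30],[[1,0,0],[0,0,0],30],[[0,0,0],[0,0,0],30]]'; python3 go.py 0.5275 -0.3725 0.156 0.10
```

```text
clock: 16.2
tcp_pos: [0.5235, -0.3597, 0.2518]
ee_rot: [-0.034, 0.707, 0.035, 0.705]
contact_force: [-0.3, 0.1, -1.8]
finger_gap: 0.037
t 16.2 tcp [ 0.5235 -0.3597  0.2518] gap 0.037 F [-0.3  0.1 -1.8]
shift_cm [ 9.57 -1.33  0.3 ] rot [-0.003 -0.002 -0.001] q [ 0.81  0.45 -0.41  1.64  0.2   1.1   0.44]
tool axes x,y,z in world: [[-0.0, 0.0, -1.0], [-0.1, 1.0, 0.0], [1.0, 0.1, -0.0]]
```

```bash
python3 -m handwheel '[[[1,-1.1,0.2],[0,0,0],30],[[2,0,0],[0,0,0],30],[[2,0,0],[0,0,0],30],[[1,0,0],[0,0,0],30],[[0,0,0],[0,0,0],30]]'; python3 go.py 0.5275 -0.3725 0.156 0.10
```

```text
clock: 16.7
tcp_pos: [0.5292, -0.3693, 0.188]
ee_rot: [-0.036, 0.707, 0.037, 0.706]
contact_force: [0.4, -0.4, -1.2]
finger_gap: 0.037
t 16.7 tcp [ 0.5292 -0.3693  0.188 ] gap 0.037 F [ 0.4 -0.4 -1.2]
shift_cm [ 3.2 -0.3 -0.2] rot [ 0.003 -0.001 -0.001] q [ 0.8   0.53 -0.4   1.67  0.23  0.99  0.43]
tool axes x,y,z in world: [[-0.0, 0.0, -1.0], [-0.1, 0.99, 0.0], [0.99, 0.1, -0.0]]
```

```bash
python3 -m handwheel '[[[0,0,0],[0,0,0],30],[[0,0,0],[0,0,0],30],[[0,0,0],[0,0,0],30],[[0,0,0],[0,0,0],30],[[0,0,0],[0,0,0],30]]'; python3 go.py 0.5275 -0.3725 0.156 0.10
```

```text
clock: 17.2
tcp_pos: [0.531, -0.37, 0.1908]
ee_rot: [-0.037, 0.705, 0.036, 0.707]
contact_force: [0.3, 0.3, -0.7]
finger_gap: 0.037
t 17.2 tcp [ 0.531  -0.37    0.1908] gap 0.037 F [ 0.3  0.3 -0.7]
shift_cm [ 3.48 -0.21 -0.39] rot [0.003 0.003 0.001] q [ 0.8   0.53 -0.4   1.67  0.23  0.99  0.43]
tool axes x,y,z in world: [[0.0, -0.0, -1.0], [-0.1, 0.99, -0.0], [0.99, 0.1, 0.0]]
```

```bash
python3 -m handwheel '[[[0.8,-0.2,-0.4],[0,0.003,0],30],[[1,0,0],[0,0,0],30],[[0.7,0,0],[0,0,0],30],[[0,0,0],[0,0,0],30],[[0,0,0],[0,0,0],30]]'; python3 go.py 0.5275 -0.3725 0.156 0.10
```

```text
clock: 17.7
tcp_pos: [0.5265, -0.3728, 0.1633]
ee_rot: [-0.037, 0.707, 0.036, 0.706]
contact_force: [-0.2, -0.9, -0.2]
finger_gap: 0.037
t 17.7 tcp [ 0.5265 -0.3728  0.1633] gap 0.037 F [-0.2 -0.9 -0.2]
shift_cm [0.73 0.02 0.11] rot [ 0.003 -0.001  0.001] q [ 0.8   0.55 -0.39  1.69  0.25  0.95  0.42]
tool axes x,y,z in world: [[-0.0, -0.0, -1.0], [-0.1, 0.99, -0.0], [0.99, 0.1, -0.0]]
```

```bash
python3 -m handwheel '[[[0.4,0,0.1],[0,0,0],30],[[0.3,0,0],[0,0,0],30],[[0.15,0,0],[0,0,0],30],[[0,0,0],[0,0,0],30],[[0,0,0],[0,0,0],30]]'; python3 go.py 0.5275 -0.3725 0.156 0.10;python3 -m handwheel '[[[0.1,0,0],[0,0,0],30],[[0.1,0,0],[0,0,0],30],[[0,0,0],[0,0,0],30],[[0,0,0],[0,0,0],30],[[0,0,0],[0,0,0],30]]'; python3 go.py 0.5275 -0.3725 0.156 0.10
```

```text
clock: 18.2
tcp_pos: [0.5282, -0.3729, 0.155]
ee_rot: [-0.037, 0.706, 0.036, 0.706]
contact_force: [-0.1, 0.0, -2.1]
finger_gap: 0.037
t 18.2 tcp [ 0.5282 -0.3729  0.155 ] gap 0.037 F [-0.1  0.  -2.1]
shift_cm [-0.1   0.04 -0.06] rot [ 0.003 -0.     0.002] q [ 0.79  0.56 -0.38  1.7   0.25  0.93  0.41]
tool axes x,y,z in world: [[-0.0, -0.0, -1.0], [-0.1, 0.99, -0.0], [0.99, 0.1, -0.0]]
clock: 18.7
tcp_pos: [0.5284, -0.373, 0.155]
ee_rot: [-0.038, 0.706, 0.035, 0.706]
contact_force: [0.3, -0.1, -0.9]
finger_gap: 0.0373
t 18.7 tcp [ 0.5284 -0.373   0.155 ] gap 0.0373 F [ 0.3 -0.1 -0.9]
shift_cm [-0.1   0.06 -0.09] rot [0.003 0.    0.003] q [ 0.79  0.56 -0.38  1.7   0.26  0.93  0.41]
tool axes x,y,z in world: [[0.0, -0.0, -1.0], [-0.1, 0.99, -0.0], [0.99, 0.1, 0.0]]
```

It's on the board: same height as red, and it stopped descending. Release, lift and check with the top camera.

```bash
python3 -m handwheel '[[[0,0,0],[0,0,0],65],[[0,0,0],[0,0,0],65],[[0,0,0],[0,0,0],65],[[0,0,0],[0,0,0],65],[[-1,0,0],[0,0,0],65]]'; python3 -m handwheel '[[[-2.5,0,0],[0,0,0],65],[[-3,0,0],[0,0,0],65],[[-3,0,0],[0,0,0],65],[[-1,0,0],[0,0,0],65],[[0,0,0],[0,0,0],65]]'
python3 -m handwheel '[[[0,4,0.9],[0,0,0],65],[[0,4.7,1],[0,0,0],65],[[0,4.7,1],[0,0,0],65],[[0,4.7,1],[0,0,0],65],[[0,4.7,1],[0,0,0],65]]'
python3 -m handwheel '[[[0,4.5,0.9],[0,0,0],65],[[0,3,0.5],[0,0,0],65],[[0,1,0],[0,0,0],65],[[0,0,0],[0,0,0],65],[[0,0,0],[0,0,0],65]]'
python3 go.py 0.5877 0.064 0.25 0.075
python3 -c "
from h import *
from plant import grab_frame,arm
f=grab_frame('top'); im=cv2.cvtColor(f['img'],cv2.COLOR_RGB2BGR)
pickle.dump(f,open('pics/top2.pkl','wb'))
a=cv2.resize(im[230:340,340:540],None,fx=4,fy=4,interpolation=2); 
s=arm.sense(); f=grab_frame('wrist'); f['world_from_camera']=toolT(s)@f['tool_from_camera']; pickle.dump(f,open('pics/w2.pkl','wb'))
w=cv2.cvtColor(f['img'],cv2.COLOR_RGB2BGR)[60:340]; 
cv2.imwrite('pics/c2.png',np.vstack([cv2.resize(a,(640,352)),w[:248]]))"
```

```text
clock: 19.2
tcp_pos: [0.5281, -0.3728, 0.1641]
ee_rot: [-0.037, 0.706, 0.036, 0.706]
contact_force: [0.5, 1.3, 0.8]
finger_gap: 0.0554
clock: 19.7
tcp_pos: [0.5287, -0.3725, 0.2662]
ee_rot: [-0.038, 0.706, 0.036, 0.707]
contact_force: [-0.9, -0.7, -0.1]
finger_gap: 0.0557
clock: 20.2
tcp_pos: [0.5513, -0.1439, 0.2593]
ee_rot: [-0.032, 0.708, 0.029, 0.705]
contact_force: [2.1, 0.5, 0.3]
finger_gap: 0.0554
clock: 20.7
tcp_pos: [0.555, -0.0472, 0.254]
ee_rot: [-0.035, 0.71, 0.034, 0.702]
contact_force: [1.2, 0.2, -0.3]
finger_gap: 0.0556
t 20.7 tcp [ 0.555  -0.0472  0.254 ] gap 0.0556 F [ 1.2  0.2 -0.3]
shift_cm [ 0.34 10.75  4.35] rot [ 0.023 -0.012  0.002] q [ 0.41  0.34 -0.54  1.81  0.2   1.06 -0.11]
tool axes x,y,z in world: [[-0.01, -0.0, -1.0], [-0.1, 1.0, -0.0], [1.0, 0.1, -0.01]]
```

View pics/c2.png

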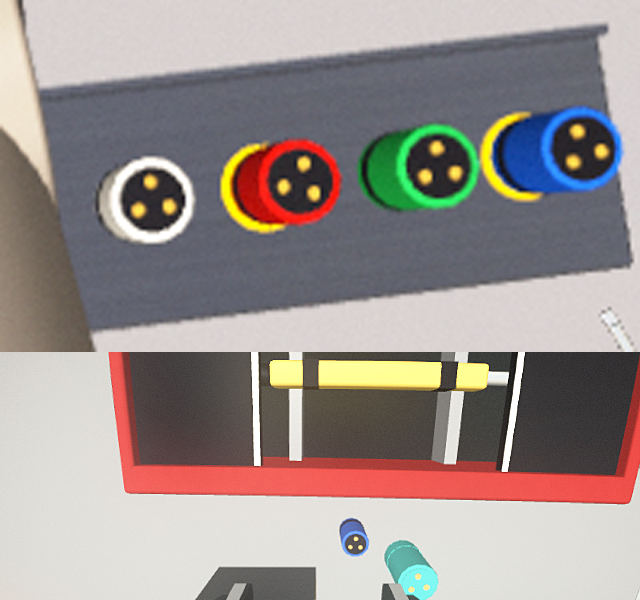

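Run:
```python
from h import *
f=pickle.load(open('pics/top2.pkl','rb'))
for n,p in [('white',(151,200)),('red',(300,181)),('green',(438,166)),('blue',(580,149))]:
    print(n,ray2plane(f,(340+p[0]/3.2,230+p[1]/3.2),.175).round(4))
w=pickle.load(open('pics/w2.pkl','rb'))
for n,p in [('handle -x end',(270,374)),('handle +x end',(488,376))]:
    u=(p[0],p[1]-352+60); print(n,ray2plane(w,u,.097-.0).round(4),ray2plane(w,u,.086).round(4))
for n,p in [('lip -x',(257,440)),('lip +x',(508,440)),]: print(n,ray2plane(w,(p[0],p[1]-292),.12).round(4))
```

```text
white [ 0.508  -0.1776  0.175 ]
red [ 0.5156 -0.2447  0.175 ]
green [ 0.5216 -0.3073  0.175 ]
blue [ 0.5284 -0.3723  0.175 ]
handle -x end [0.508  0.0589 0.097 ] [0.5064 0.0602 0.086 ]
handle +x end [0.6657 0.074  0.097 ] [0.6704 0.0759 0.086 ]
lip -x [0.5052 0.0125 0.12  ]
lip +x [0.6791 0.0305 0.12  ]
```

The adapters stand in a row, with all four centres within about 2 mm of the line and spots. For the probe: wrist view shows the handle from (270,374) to (488,376) in the picture, giving its middle at about (0.587, 0.0665) and yaw 0.095. Turning the jaws across it now.

```bash
python3 -m handwheel '[[[0,2,0.8],[0.145,0,0],65],[[0,2,0.6],[0.145,0,0],65],[[0,2,0],[0.145,0,0],65],[[0,2,0],[0.145,0,0],65],[[0,1,0],[0.145,0,0],65]]';python3 -m handwheel '[[[0,0,0],[0.145,0,0],65],[[0,0,0],[0.145,0,0],65],[[0,0,0],[0.145,0,0],65],[[0,0,0],[0.145,0,0],60],[[0,0,0],[0.145,0,0],60]]'; python3 go.py 0.587 0.0665 0.2 -1.476
python3 -c "
from plant import grab_frame
print(grab_frame('wrist')['tool_from_camera'].round(3))"
```

```text
clock: 21.3
tcp_pos: [0.5855, 0.0276, 0.2522]
ee_rot: [0.224, 0.673, -0.232, 0.666]
contact_force: [-0.3, 0.3, 1.1]
finger_gap: 0.0558
clock: 21.8
tcp_pos: [0.5876, 0.0188, 0.2514]
ee_rot: [0.452, 0.54, -0.463, 0.538]
contact_force: [-1.4, 0.1, 0.2]
finger_gap: 0.051
t 21.8 tcp [0.5876 0.0188 0.2514] gap 0.051 F [-1.4  0.1  0.2]
shift_cm [ 5.1   0.79 -4.75] rot [0.068 0.007 0.014] q [ 0.07  0.36 -0.27  1.75  0.11  1.06 -1.65]
tool axes x,y,z in world: [[-0.01, -0.01, -1.0], [0.99, 0.16, -0.01], [0.16, -0.99, 0.01]]
[[-0.    -0.285  0.958 -0.118]
 [ 0.    -0.958 -0.285  0.072]
 [ 1.     0.     0.    -0.   ]
 [ 0.     0.     0.     1.   ]]
```

```bash
python3 -m handwheel '[[[2,0.6,-3],[0.065,0.007,0.013],40],[[2,0,-1.4],[0,0,0],40],[[1,0,0],[0,0,0],40],[[0,0,0],[0,0,0],40],[[0,0,0],[0,0,0],40]]'; python3 -m handwheel '[[[0,0,0],[0,0,0],40],[[0,0,0],[0,0,0],40],[[0,0,0],[0,0,0],40],[[0,0,0],[0,0,0],40],[[0,0,0],[0,0,0],40]]'; python3 go.py 0.587 0.0665 0.17 -1.476; python3 -c "
from h import *
from plant import grab_frame,arm
s=arm.sense(); f=grab_frame('wrist'); f['world_from_camera']=toolT(s)@f['tool_from_camera']; pickle.dump(f,open('pics/w3.pkl','wb'))
cv2.imwrite('pics/w3.png',cv2.cvtColor(f['img'],cv2.COLOR_RGB2BGR))"
```

```text
clock: 22.35
tcp_pos: [0.5901, 0.0544, 0.2005]
ee_rot: [0.478, 0.519, -0.479, 0.522]
contact_force: [0.3, 0.0, -0.2]
finger_gap: 0.0345
clock: 22.85
tcp_pos: [0.5919, 0.051, 0.2033]
ee_rot: [0.48, 0.517, -0.479, 0.523]
contact_force: [-0.1, 0.8, 0.8]
finger_gap: 0.0347
t 22.85 tcp [0.5919 0.051  0.2033] gap 0.0347 F [-0.1  0.8  0.8]
shift_cm [ 3.32 -0.39 -1.6 ] rot [-0.013  0.005 -0.006] q [ 0.01  0.41 -0.26  1.8   0.13  0.94 -1.8 ]
tool axes x,y,z in world: [[0.01, -0.0, -1.0], [1.0, 0.08, 0.01], [0.08, -1.0, 0.01]]
```

View pics/w3.png

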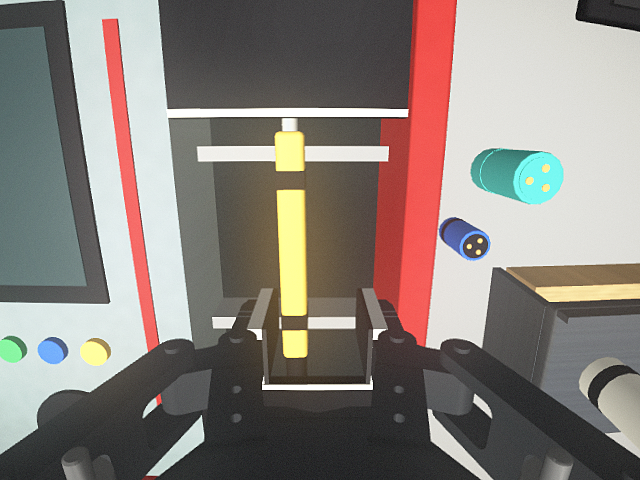

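Wrist view: the handle runs from (290,131) to (295,357). The jaw centre column is about 319, so the TCP must go towards +y.

```bash
python3 - <<'E'
from h import *
w=pickle.load(open('pics/w3.pkl','rb'))
a=ray2plane(w,(290,131),.097);b=ray2plane(w,(295,357),.097);print(a.round(4),b.round(4),np.linalg.norm(a-b),(a+b)/2,np.arctan2(*(a-b)[1::-1]))
for p in [(168,113),(407,113)]: print(ray2plane(w,p,.12).round(4))
E
python3 go.py 0.587 0.0665 0.16 -1.476
```

```text
[0.6662 0.0731 0.097 ] [0.5082 0.0599 0.097 ] 0.1585158750962105 [0.58719512 0.06653856 0.097     ] 0.08334821516721135
[0.6704 0.1385 0.12  ]
[0.6806 0.0089 0.12  ]
t 22.9 tcp [0.5919 0.0511 0.2033] gap 0.0342 F [0.2 0.4 0.9]
shift_cm [ 4.32 -0.4  -1.6 ] rot [-0.013  0.005 -0.006] q [ 0.01  0.41 -0.26  1.8   0.13  0.94 -1.8 ]
tool axes x,y,z in world: [[0.01, -0.0, -1.0], [1.0, 0.08, 0.01], [0.08, -1.0, 0.01]]
```

```bash
python3 -m handwheel '[[[1,-0.4,-1.5],[-0.006,0.005,-0.006],40],[[1.5,0,0],[0,0,0],40],[[1,0,0],[0,0,0],40],[[0,0,0],[0,0,0],40],[[0,0,0],[0,0,0],40]]'; python3 go.py 0.587 0.0665 0.092 -1.484
```

```text
clock: 23.4
tcp_pos: [0.5852, 0.068, 0.1638]
ee_rot: [0.476, 0.523, -0.477, 0.521]
contact_force: [0.2, -0.7, 0.0]
finger_gap: 0.0342
t 23.4 tcp [0.5852 0.068  0.1638] gap 0.0342 F [ 0.2 -0.7  0. ]
shift_cm [7.17 0.18 0.17] rot [ 0.003 -0.001  0.003] q [-0.02  0.46 -0.26  1.83  0.15  0.87 -1.83]
tool axes x,y,z in world: [[-0.0, 0.0, -1.0], [1.0, 0.09, -0.0], [0.09, -1.0, -0.0]]
```

```bash
python3 -m handwheel '[[[1,0.15,0.15],[0,0,0.003],40],[[1.5,0,0],[0,0,0],40],[[1.3,0,0],[0,0,0],40],[[0,0,0],[0,0,0],40],[[0,0,0],[0,0,0],40]]'; python3 go.py 0.587 0.0665 0.092 -1.484
```

```text
clock: 23.9
tcp_pos: [0.587, 0.0657, 0.1219]
ee_rot: [0.477, 0.522, -0.477, 0.522]
contact_force: [0.3, 0.1, -0.6]
finger_gap: 0.034
t 23.9 tcp [0.587  0.0657 0.1219] gap 0.034 F [ 0.3  0.1 -0.6]
shift_cm [ 2.99  0.   -0.08] rot [ 0.002 -0.    -0.   ] q [-0.03  0.51 -0.25  1.86  0.17  0.79 -1.85]
tool axes x,y,z in world: [[0.0, 0.0, -1.0], [1.0, 0.09, 0.0], [0.09, -1.0, -0.0]]
```

```bash
python3 -m handwheel '[[[1.2,0,-0.05],[0,0,0],40],[[1.2,0,0],[0,0,0],40],[[0.4,0,0],[0,0,0],40],[[0,0,0],[0,0,0],40],[[0,0,0],[0,0,0],40]]'; python3 go.py 0.587 0.0665 0.092 -1.484; python3 -m handwheel '[[[0,0,0],[0,0,0],10],[[0,0,0],[0,0,0],10],[[0,0,0],[0,0,0],10],[[0,0,0],[0,0,0],10],[[0,0,0],[0,0,0],10]]' 60;python3 go.py 0.587 0.0665 0.1 -1.484
```

```text
clock: 24.4
tcp_pos: [0.5872, 0.0664, 0.0916]
ee_rot: [0.477, 0.522, -0.477, 0.522]
contact_force: [0.9, -0.1, 0.4]
finger_gap: 0.034
t 24.4 tcp [0.5872 0.0664 0.0916] gap 0.034 F [ 0.9 -0.1  0.4]
shift_cm [-0.04 -0.02 -0.01] rot [ 0.002 -0.    -0.001] q [-0.04  0.55 -0.24  1.88  0.19  0.73 -1.86]
tool axes x,y,z in world: [[0.0, 0.0, -1.0], [1.0, 0.09, 0.0], [0.09, -1.0, -0.0]]
clock: 24.9
tcp_pos: [0.5876, 0.0664, 0.0924]
ee_rot: [0.478, 0.521, -0.477, 0.522]
contact_force: [-0.0, 0.1, -1.1]
finger_gap: 0.0169
t 24.9 tcp [0.5876 0.0664 0.0924] gap 0.0169 F [-0.   0.1 -1.1]
shift_cm [-0.76 -0.06 -0.02] rot [ 0.002 -0.    -0.002] q [-0.04  0.55 -0.24  1.88  0.19  0.73 -1.86]
tool axes x,y,z in world: [[0.0, 0.0, -1.0], [1.0, 0.09, 0.0], [0.09, -1.0, -0.0]]
```

```bash
python3 -m handwheel '[[[-0.4,0,0],[0,0,0],10],[[-0.1,0.8,0],[0,0,0],10],[[0,1,0],[0,0,0],10],[[0,1,0],[0,0,0],10],[[0,0,0],[0,0,0],10]]';python3 go.py 0.629 0.0699 0.097 -1.484
```

```text
clock: 25.4
tcp_pos: [0.6187, 0.0691, 0.0983]
ee_rot: [0.478, 0.521, -0.476, 0.522]
contact_force: [-1.1, -0.2, -1.7]
finger_gap: 0.0171
t 25.4 tcp [0.6187 0.0691 0.0983] gap 0.0171 F [-1.1 -0.2 -1.7]
shift_cm [0.13 1.03 0.01] rot [ 0.002 -0.    -0.003] q [-0.04  0.58 -0.24  1.8   0.18  0.78 -1.85]
tool axes x,y,z in world: [[0.0, 0.0, -1.0], [1.0, 0.09, 0.0], [0.09, -1.0, -0.0]]
```

```bash
python3 -m handwheel '[[[0,0.8,0],[0,0,0.003],10],[[0,0,0],[0,0,0],10],[[-0.2,0,0],[0,0,-0.05],10],[[-0.2,0,0],[0,0,-0.07],10],[[-0.2,0,0],[0,0,-0.05],10]]';python3 go.py 0.629 0.0699 0.11 -1.484; python3 -m handwheel '[[[0,0,0],[0,0,0],10],[[0,0,0],[0,0,0],10],[[0,0,0],[0,0,0],10],[[0,0,0],[0,0,0],10],[[0,0,0],[0,0,0],10]]';python3 go.py 0.629 0.0699 0.11 -1.484
```

```text
clock: 25.9
tcp_pos: [0.6258, 0.0697, 0.1038]
ee_rot: [0.431, 0.561, -0.52, 0.479]
contact_force: [0.3, -0.5, -1.6]
finger_gap: 0.0171
t 25.9 tcp [0.6258 0.0697 0.1038] gap 0.0171 F [ 0.3 -0.5 -1.6]
shift_cm [-0.66  0.21  0.01] rot [0.003 0.    0.172] q [-0.03  0.66 -0.24  1.64  0.14  1.03 -1.8 ]
tool axes x,y,z in world: [[-0.17, -0.02, -0.99], [0.98, 0.09, -0.17], [0.09, -1.0, -0.0]]
clock: 26.4
tcp_pos: [0.6253, 0.0696, 0.103]
ee_rot: [0.431, 0.561, -0.52, 0.479]
contact_force: [0.1, 0.6, -1.6]
finger_gap: 0.017
t 26.4 tcp [0.6253 0.0696 0.103 ] gap 0.017 F [ 0.1  0.6 -1.6]
shift_cm [-0.75  0.25  0.01] rot [0.003 0.    0.17 ] q [-0.03  0.66 -0.24  1.65  0.14  1.02 -1.8 ]
tool axes x,y,z in world: [[-0.17, -0.02, -0.99], [0.98, 0.09, -0.17], [0.09, -1.0, -0.0]]
```

```bash
python3 -m handwheel '[[[-0.3,-0.05,0],[0,0,-0.06],10],[[-0.3,-0.1,0],[0,0,-0.08],10],[[-0.3,-0.1,0],[0,0,-0.08],10],[[-0.1,0,0],[0,0,-0.03],10],[[0,0,0],[0,0,0],10]]';python3 go.py 0.629 0.0699 0.115 -1.484
```

```text
clock: 26.9
tcp_pos: [0.6239, 0.0694, 0.1146]
ee_rot: [0.355, 0.611, -0.577, 0.409]
contact_force: [-0.5, -0.2, -1.0]
finger_gap: 0.0172
t 26.9 tcp [0.6239 0.0694 0.1146] gap 0.0172 F [-0.5 -0.2 -1. ]
shift_cm [-0.25  0.45 -0.  ] rot [0.003 0.001 0.428] q [-0.05  0.78 -0.23  1.45  0.1   1.36 -1.77]
tool axes x,y,z in world: [[-0.41, -0.04, -0.91], [0.91, 0.08, -0.42], [0.09, -1.0, 0.0]]
```

```bash
python3 -m handwheel '[[[0,-1,0],[0,0,0],10],[[0,-1.3,0],[0,0,0],10],[[0,-1.3,0],[0,0,0],10],[[0,-1,0],[0,0,0],10],[[0,0,0],[0,0,0],10]]';python3 go.py 0.56 0.064 0.15 -1.484 0.42
```

```text
clock: 27.4
tcp_pos: [0.5772, 0.0652, 0.1353]
ee_rot: [0.356, 0.611, -0.576, 0.41]
contact_force: [0.3, -0.5, -1.5]
finger_gap: 0.0174
t 27.4 tcp [0.5772 0.0652 0.1353] gap 0.0174 F [ 0.3 -0.5 -1.5]
shift_cm [-0.63 -2.17 -0.04] rot [-0.086  0.415  0.419] q [-0.03  0.69 -0.25  1.57  0.09  1.32 -1.78]
tool axes x,y,z in world: [[-0.41, -0.04, -0.91], [0.91, 0.08, -0.41], [0.09, -1.0, 0.0]]
```

```bash
python3 -m handwheel '[[[0,-1,0],[0,0,0],10],[[0,-1.3,0],[0,0,0],10],[[0,-1,0],[0,0,0],10],[[0,0,0],[0,0,0],10],[[0,0,0],[0,0,0],10]]';python3 go.py 0.56 0.064 0.24 -1.484; python3 -c "
from h import *
from plant import arm
T=toolT(arm.sense()); 
for k in (.115,-.115): print((T@[.006,k,0,1]).round(4))"
```

```text
clock: 27.9
tcp_pos: [0.5445, 0.0621, 0.1507]
ee_rot: [0.356, 0.61, -0.576, 0.411]
contact_force: [0.4, 0.7, -1.9]
finger_gap: 0.017
t 27.9 tcp [0.5445 0.0621 0.1507] gap 0.017 F [ 0.4  0.7 -1.9]
shift_cm [-8.78 -2.24 -0.04] rot [0.004 0.002 0.423] q [-0.02  0.62 -0.26  1.65  0.08  1.3  -1.78]
tool axes x,y,z in world: [[-0.41, -0.04, -0.91], [0.91, 0.08, -0.41], [0.09, -1.0, 0.0]]
[0.6465 0.0713 0.0981 1.    ]
[0.4376 0.0524 0.1925 1.    ]
```

```bash
python3 -m handwheel '[[[-1.4,-0.65,0],[0,0,0],10],[[-1.8,-0.8,0],[0,0,0],10],[[-1.8,-0.8,0],[0,0,0],10],[[-1.8,-0.8,0],[0,0,0],10],[[-0.5,-0.2,0],[0,0,0],10]]'; python3 -m handwheel '[[[0,0,0],[0,0,0.08],10],[[0,0.5,0],[0,0,0.1],10],[[0,0.5,0],[0,0,0.1],10],[[0,0,0],[0,0,0.06],10],[[0,0,0],[0,0,0],10]]'; python3 go.py 0.575 0.064 0.232 -1.484
```

```text
clock: 28.4
tcp_pos: [0.5459, 0.0625, 0.2356]
ee_rot: [0.356, 0.61, -0.576, 0.41]
contact_force: [0.3, 0.6, -1.1]
finger_gap: 0.0171
clock: 28.9
tcp_pos: [0.5575, 0.0638, 0.2339]
ee_rot: [0.459, 0.538, -0.495, 0.505]
contact_force: [0.7, 0.2, -0.3]
finger_gap: 0.0173
t 28.9 tcp [0.5575 0.0638 0.2339] gap 0.0173 F [ 0.7  0.2 -0.3]
shift_cm [0.07 1.76 0.14] rot [0.004 0.    0.069] q [ 0.    0.36 -0.28  1.79  0.1   1.07 -1.8 ]
tool axes x,y,z in world: [[-0.07, -0.01, -1.0], [0.99, 0.09, -0.07], [0.09, -1.0, 0.0]]
```

```bash
python3 -m handwheel '[[[0,0.8,0],[0,0,0.05],10],[[0,0.5,0],[0,0,0.01],10],[[0,0,0],[0,0,0],10],[[0,0,0],[0,0,0],10],[[0,0,0],[0,0,0],10]]'; python3 -m handwheel '[[[0,0,0],[0,0,0],10],[[0,0,0],[0,0,0],10],[[0,0,0],[0,0,0],10],[[0,0,0],[0,0,0],10],[[0,0,0],[0,0,0],10]]'; python3 go.py 0.575 0.064 0.232 -1.484; python3 -c "
from h import *
from plant import grab_frame
f=grab_frame('scene'); a=cv2.cvtColor(f['img'],cv2.COLOR_RGB2BGR)[90:400,180:600]
cv2.imwrite('pics/s9.png',cv2.resize(a,None,fx=1.9,fy=1.9,interpolation=2))"
```

```text
clock: 29.4
tcp_pos: [0.5711, 0.065, 0.2325]
ee_rot: [0.473, 0.526, -0.481, 0.518]
contact_force: [0.4, -1.0, -1.1]
finger_gap: 0.0167
clock: 29.9
tcp_pos: [0.571, 0.065, 0.232]
ee_rot: [0.472, 0.526, -0.482, 0.518]
contact_force: [0.4, 0.4, -1.7]
finger_gap: 0.0171
t 29.9 tcp [0.571 0.065 0.232] gap 0.0171 F [ 0.4  0.4 -1.7]
shift_cm [-0.01  0.39  0.14] rot [ 0.003 -0.     0.018] q [-0.    0.36 -0.28  1.8   0.11  1.01 -1.8 ]
tool axes x,y,z in world: [[-0.02, -0.0, -1.0], [1.0, 0.09, -0.02], [0.09, -1.0, -0.0]]
```

View pics/s9.png

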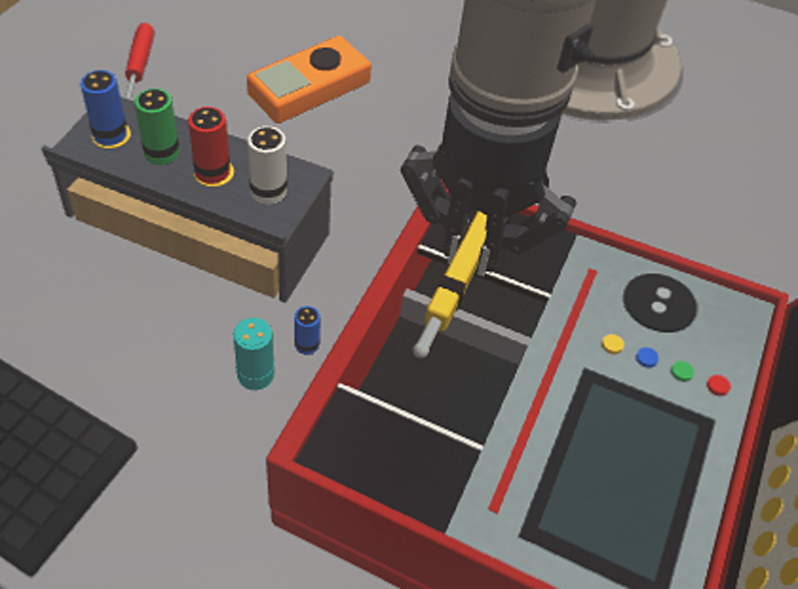

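The probe is held level above the empty well, with its tip at (421,350). All four adapters stand upright in the row, the yellow rings showing evenly around blue and red. Handing in.

```bash
python3 -c "
from plant import arm
print(abs(arm.sense()['joint_velocities']).max()); print(arm.hand_in())"
```

```text
0.0012436308306168669
the job is handed in; nothing more can be done
None
```

The job is done and handed in at about 30 s on the robot's clock (limit 70 s). The hand-in gives no verdict.

- **Adapters:** The red and the blue adapter stand upright on the two yellow spots. From the top camera, blue is within about 1 mm of its place. Red is about 2 mm along the row from where the white and blue adapters put it. The top and scene cameras themselves disagreed by about 2–3 mm on the spot positions, so I left red where it was.
- **Green and white:** Both still stand in their places, within about 1 mm of where they were at the start.
- **Probe:** I slid it about 38 mm towards its tip, tilted it about 25° tail up, and drew it out along its length without any contact showing in the force readings. It is held level to about 1°, with its underside about 95 mm above the top panel by the arm's own position reading. The last picture shows it clear of the case.
- **At hand-in:** The arm was still, with joint speeds of at most 0.0012 rad/s. Every force reading I took was under 3 N.

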